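Load a tube into its clamshell holder and lay it window-down on the scanner

TASK

Lay the capped sample tube in the shallow trough of the open clamshell holder, let go of it and push the lid fully shut while the holder stands on its base. Then turn the closed holder over, using more than one grasp if need be, and leave it lying lid-down, flat in the middle of the scanner's glass and lengthwise along it, with the tube shut inside. Do not let the tube or the holder drop or topple, and leave the other things on the bench alone.

Things in the scene. Friction and masses are not known exactly. Their poses are not given: they have to be found in the camera images.
- holder: Loose white clamshell, base plus hinged lid, 0.31 kg. Shut: flat-sided block 56 (x) x 140 (y, length) x 48 mm (z). Origin: centre of the base's underside, z towards the lid. Base 16 mm high, walls 4 mm; two 45-degree bars inside (50 mm long, 18 mm high) form a V trough along y: a tube in it, either way round, has its axis at x = 0, z = 24 mm, with 9 mm room at each end. Starts upright, hinge side (-x) to the robot.
- lid (a joint): Lid angle, rad: 0 shut, starts 1.75 to 1.95, stop 2.0. Hinged along the holder's y at lid_hinge; opens up and over to the holder's -x side. Shell 56 mm wide from the hinge, 140 long, 32 deep, clear window in its flat outer face; bars inside hold the tube with 2 mm play, so it will not shut on a badly laid tube. Stiff hinge, 0.04 N m (1 N at the edge): stays where left, does not fall, no latch.
- lid_hinge (a point): Middle of the hinge line: x = -28, y = 0, z = 16 mm in the holder's frame. Axes as the holder's.
- lid_edge (a point): Middle of the lid's free edge, on its rim plane, 56 mm from the hinge line; turns with the lid.
- holder_mid (a point): Centre of the shut holder, 24 mm above the holder's origin along its z. Axes as the holder's.
- tube: Capped sample tube, grey, 114 mm long, 30 mm diameter, black cap 35 mm diameter and 20 mm long at its +y end, blunt cone 14 mm long at its -y end; loose, about 70 g. Origin: on its axis at mid length; y along the axis. It rolls on a flat surface. Starts lying in the rest.
- rest: Fixed bare-metal rest for the tube, 70 x 100 mm plate 4 mm thick with the same V trough as the holder (bars 50 mm long along its y, 18 mm high; tube axis 24 mm high). Origin: underside centre. Stands to the robot's left or right, opposite the scanner.
- scanner: Fixed flatbed tube scanner, white case 180 mm (x) by 250 mm (y), 31 mm high, with a dark glass plate 140 mm (x) by 210 mm (y) on top whose surface is 35 mm above the bench. Origin: underside centre.
- glass_mid (a point): Middle of the glass surface, 35 mm above the bench; axes as the scanner's, y the long way.
- tipbox: Bystander: grey pipette-tip box 85 x 122 x 50 mm, origin underside centre.
- reagent: Bystander: amber jar, 60 mm diameter, 100 mm high, origin underside centre.
- beaker: Bystander: glass beaker, 70 mm rim, 80 mm high, origin underside centre.
Not all that is in view belongs to the job. There is more than one size of the tube; the job needs the larger.

How it is judged (in metres and radians):
On the way, in this order (a step that is already met when the one before it is completed fails the run):
1. the tube lies in the holder's trough, let go of, with the lid open and the holder on its base (x of tube in the frame of holder between -0.008 and 0.008 m and y of tube in the frame of holder between -0.015 and 0.015 m and z of tube in the frame of holder between 0.016 and 0.032 m and contact force between the fingers and tube below 0.05 N and angle between the y axis of tube and the y axis of holder, either way round below 0.15 rad and value of joint lid above 0.5 rad and linear speed of tube below 0.03 m/s and angle between holder's own z axis and vertical below 0.1 rad), for 0.2 s.
2. the lid is shut over the tube with the holder still on its base (x of tube in the frame of holder between -0.008 and 0.008 m and y of tube in the frame of holder between -0.015 and 0.015 m and z of tube in the frame of holder between 0.016 and 0.032 m and value of joint lid below 0.06 rad and angle between holder's own z axis and vertical below 0.1 rad), for 0.2 s.
At the end, for the whole second after the job is handed in: The holder lies lid-down (within 0.06 rad of flat) on the scanner's glass, its centre within 25 mm across and 30 mm along of the glass's middle, its length within 0.25 rad of the glass's long way, lid shut within 0.06 rad, the tube inside it, everything released and at rest (x of tube in the frame of holder between -0.008 and 0.008 m and y of tube in the frame of holder between -0.015 and 0.015 m and z of tube in the frame of holder between 0.016 and 0.032 m and value of joint lid below 0.06 rad and angle between holder's own z axis and vertical above 3.08 rad and x of holder_mid in the frame of glass_mid between -0.025 and 0.025 m and y of holder_mid in the frame of glass_mid between -0.03 and 0.03 m and z of holder_mid in the frame of glass_mid between 0.018 and 0.029 m and angle between the y axis of holder and the y axis of scanner, either way round below 0.25 rad and linear speed of holder below 0.02 m/s and linear speed of tube below 0.05 m/s and contact force between the fingers and holder below 0.05 N); the robot touches nothing.
It fails at once if the holder drops, topples or is knocked away: moving faster than 0.5 m/s while not held (linear speed of holder above 0.5 m/s and contact force between the fingers and holder below 0.05 N).
It fails at once if the tube drops: moving faster than 0.5 m/s while not held and the lid open (linear speed of tube above 0.5 m/s and value of joint lid above 0.5 rad and contact force between the fingers and tube below 0.05 N).
It fails at once if the tipbox is pushed more than 30 mm or tipped over (distance of tipbox from where it was at the start of the episode above 0.03 m or angle between tipbox's own z axis and vertical above 0.4 rad).
It fails at once if the reagent is pushed more than 30 mm or tipped over (distance of reagent from where it was at the start of the episode above 0.03 m or angle between reagent's own z axis and vertical above 0.4 rad).
It fails at once if the beaker is pushed more than 30 mm or tipped over (distance of beaker from where it was at the start of the episode above 0.03 m or angle between beaker's own z axis and vertical above 0.4 rad).
It also fails if it takes over 72 s, if anything falls off the work surface, if the arm or the gripper's body presses on something with over 40 N, if the wrist force passes 120 N, or if a joint passes its speed limit or range.

ROBOT

A 6-joint arm with a two-finger parallel gripper is mounted at the origin on the work surface. World frame = base frame: x ahead of the robot, y to its left, z up, the work surface at z = 0. Lengths are in mm, angles in rad, forces in N, time in s.
With the tool pointing down it reaches from about 350 to 975 mm from the base axis. Payload 7.1 kg.
Tool frame: the origin (TCP) lies at the very end of the fingers, on their centre line; the grasp point (between the pads) lies 19 mm behind it (ctrl.pinch_z is the z of the grasp point in the tool frame, in mm); z points along the fingers, y is the direction in which the jaws open and shut (so a half turn about z gives the same grasp; the last joint's range is limited). The gripper opens to 88 mm and grips with 3 to 60 N. Pads are 20 mm wide; open, the fingers measure 115 mm over their backs; the gripper's body (75 mm by 178 mm) begins 61 mm behind the grasp point.
Start: joints at [1.207, 0.423, 1.63, -0, 1.089, -0.019], TCP at [211.223, 588.209, 222.675] pointing down, gripper open.
Joint ranges: [-3, 3], [-0.9, 2.11], [0.09, 2.58], [-1.31, 4.45], [0.11, 2.69], [-2.54, 2.54]. Speed limits (rad/s): [2.39, 2.39, 3.01, 3.14, 3.14, 3.14].

INTERFACE

Orientations are given as a rotation vector (axis times angle).
In Python, from workcell import get_obs, optics, ctrl gives the robot as it stands.
- The arm moves only by the shell command python3 -m jog 'ROWS'. ROWS is a JSON object of lists of equal length, an entry for each row: "delta_rot": the turn, a rotation vector about the tool's x, y, z in rad, a list of three; "translation": the shift along the tool's x, y, z in mm, a list of three; "hand": the opening, from -1 (shut) to 1 (fully open). In form: {"delta_rot": [[rx, ry, rz], ...], "translation": [[x, y, z], ...], "hand": [hand, ...]}. A call has 1 to 5 rows; each row is the pose to reach, as a shift and turn from the pose commanded when the call began, along the tool's axes at that moment; what a row does not reach only later rows make up. A row lasts 1/10 s, in which the tool goes at most 50 mm and 8.59 degrees, less where a joint would pass 70% of its speed; a pose out of reach is approached as far as the arm can. A call with a gripper value outside its range is refused whole. The fingers move at their own pace and stop on an object; the grip force is fixed at half the most. Time passes only in rows, so rows that repeat a pose let the fingers close. It gives the time, the measured TCP pose, the force and the opening at its end, in the units of the state.
- get_obs(): the state, without advancing time (a new reading comes with each control period).
- optics.get_image(name): name is "scene" or "top" or "wrist"; returns the picture (420x560x3 uint8, red, green, blue); there is no depth.
- optics.calibration(name): a dict with "intrinsics" (3x3 intrinsics, pixels), "cam_to_world" (4x4, takes a point from camera to world coordinates). Camera axes: x right, y up, looking along -z (the intrinsics and any distortion apply to the point x, -y, -z); pixel columns grow to the right and rows downward; lengths in mm; the calibration is good to about 2 mm. A picture is of the moment at which its call begins: read the wrist's pose just before it. calibration takes no time and is no camera call; for the wrist camera it gives the pose at the moment of the call.
- ctrl.close_job(): hands the job in, once; it reports no verdict.
The state is a dict: "t": time; "qpos": joint angles; "qvel": joint speeds; "joint_torque": joint torques, N m; "ee_pos": TCP position; "orientation": TCP orientation; "ft_force": force on the tool from outside, world axes, zero at the start; "moment": the same for the moment, N m; "width": finger opening in mm.
Only numpy, scipy, OpenCV 4.12 (cv2) and the standard library are available. Lean on these libraries where they do the work, as an engineer would, in place of code of your own. Each camera call takes 0.05 s, during which the arm holds its last target. There are 200 camera calls.

## Working session

There is one attempt and no reset: what is moved stays moved. The work goes in short steps, Python scripts to look and compute and a shell command to move; the robot and the scene stay as the last step left them, time stands still between calls to the robot, and variables do not carry over. Pictures are saved under pics/ and viewed, about 8 in all and at most 12, crops included, and the job is handed in when it is done.

```bash
ls; mkdir -p pics; cat > look.py <<'E'
import sys,cv2,numpy as np
from workcell import get_obs,optics,ctrl
def snap(n,f):
    im=optics.get_image(n); cv2.imwrite('pics/'+f,im[:,:,::-1]); return im
E
python3 - <<'E'
from look import *
print(get_obs())
for n in ('scene','top'):
    snap(n,n+'0.png'); c=optics.calibration(n); print(n,c)
a=[cv2.imread('pics/%s0.png'%n) for n in('scene','top')]
E
```

```text
pics
{'t': 0.0, 'qpos': array([ 1.20700541e+00,  4.23831125e-01,  1.63066574e+00, -1.53747899e-05,
        1.08857034e+00, -1.89803561e-02]), 'qvel': array([ 1.69822280e-03, -1.82513241e-03,  1.94052312e-03, -1.26209860e-03,
        4.31982798e-04,  7.12041130e-05]), 'joint_torque': array([-7.11500034e-04, -5.44629300e+01, -2.73660976e+01,  6.43116049e-02,
        2.29277147e-02, -1.04169035e-04]), 'ee_pos': array([211.03931264, 587.72354701, 221.91727864]), 'orientation': array([-5.38890942e-01, -3.09475645e+00,  2.27781828e-03]), 'ft_force': array([-0.1997036 , -0.51920686,  0.34194217]), 'moment': array([ 0.00894805,  0.06848845, -0.02033937]), 'width': 87.87765056257723}
scene {'intrinsics': array([[503.75947843,   0.        , 284.65245317],
       [  0.        , 503.75947843, 214.37985662],
       [  0.        ,   0.        ,   1.        ]]), 'cam_to_world': array([[-1.25541300e-01, -5.94709146e-01,  7.94078343e-01,
         1.70931176e+03],
       [ 9.92087757e-01, -7.61634184e-02,  9.98048945e-02,
         2.06804169e+02],
       [ 1.12483751e-03,  8.00325038e-01,  5.99565317e-01,
         8.73427478e+02],
       [ 0.00000000e+00,  0.00000000e+00,  0.00000000e+00,
         1.00000000e+00]])}
top {'intrinsics': array([[441.00279529,   0.        , 281.59177463],
       [  0.        , 441.00279529, 212.3549598 ],
       [  0.        ,   0.        ,   1.        ]]), 'cam_to_world': array([[-2.95697264e-02,  9.97626962e-01, -6.21777774e-02,
         5.74133366e+02],
       [-9.99541601e-01, -2.91074793e-02,  8.32717989e-03,
         8.64435793e+01],
       [ 6.49758081e-03,  6.23955076e-02,  9.98030351e-01,
         1.11436965e+03],
       [ 0.00000000e+00,  0.00000000e+00,  0.00000000e+00,
         1.00000000e+00]])}
```

View pics/top0.png

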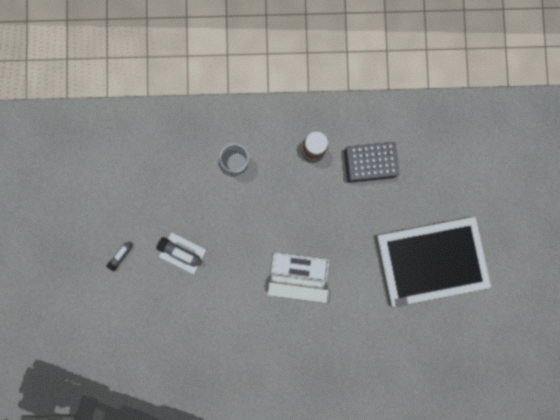

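View pics/scene0.png

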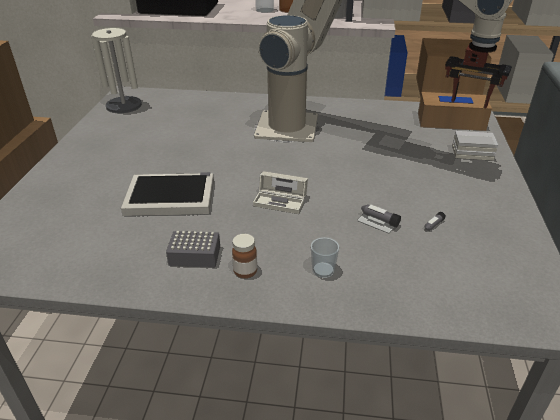

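Top picture: the candidates for the tube are the large one in the bare-metal rest at (181,253), black cap towards (164,245), and a small one lying on the bench at (120,256). I choose the one in the rest. The holder is at (299,278) with its lid towards the robot (bottom), the scanner is at (433,261). The beaker (235,158), jar (316,147) and tip box (372,161) are all further out.

```bash
cat >> look.py <<'E'
def ray(n,px,z,c=None):
    c=c or optics.calibration(n); K=c['intrinsics'];T=c['cam_to_world']
    px=np.atleast_2d(np.array(px,float)); d=np.c_[(px[:,0]-K[0,2])/K[0,0],-(px[:,1]-K[1,2])/K[1,1],-np.ones(len(px))]@T[:3,:3].T
    o=T[:3,3]; return o+d*((z-o[2])/d[:,2])[:,None]
def proj(P,c):
    T=c['cam_to_world'];K=c['intrinsics'];p=(np.atleast_2d(P)-T[:3,3])@T[:3,:3]
    return np.c_[K[0,2]-K[0,0]*p[:,0]/p[:,2],K[1,2]+K[1,1]*p[:,1]/p[:,2]]
def comps(mask,roi,k=1):
    x0,y0,x1,y1=roi; m=np.zeros(mask.shape,np.uint8); m[y0:y1,x0:x1]=mask[y0:y1,x0:x1]*255
    cs,_=cv2.findContours(m,cv2.RETR_EXTERNAL,cv2.CHAIN_APPROX_NONE)
    return sorted(cs,key=cv2.contourArea)[::-1][:k]
E
python3 - <<'E'
from look import *
im=cv2.imread('pics/top0.png'); g=cv2.cvtColor(im,6)
def rect(name,mask,roi,z):
    c=comps(mask,roi)[0]; r=cv2.minAreaRect(c); b=ray('top',cv2.boxPoints(r),z)
    e=[b[1]-b[0],b[2]-b[1]]; L=max(e,key=np.linalg.norm)
    print(name,np.round(r[0],1),'mid',b.mean(0).round(1),'size',[round(np.linalg.norm(v)) for v in e],'long dir deg',np.degrees(np.arctan2(L[1],L[0])).round(1))
rect('glass',g<45,(370,210,500,310),35)
rect('case',g>180,(370,210,500,310),31)
rect('holder',g>140,(255,240,340,310),16)
rect('cap',g<50,(150,230,180,262),26)
rect('rest',g>125,(150,230,215,280),10)
a=cv2.resize(im[225:315,95:345],None,fx=3.2,fy=3.2,interpolation=2);
s=cv2.imread('pics/scene0.png'); b=cv2.resize(s[165:240,240:460],(800,273),interpolation=2)
cv2.imwrite('pics/c1.png',np.vstack([a,b]))
print([ (n,np.percentile(g[250:262,176:200],q)) for n,q in(('a',5),('b',50),('c',95))])
E
```

```text
glass [434.7 261.4] mid [ 510.9 -292.7   35. ] size [204, 132] long dir deg -80.5
case [434.1 261.3] mid [ 511.  -292.6   31. ] size [245, 173] long dir deg -80.7
holder [299.9 277.3] mid [480.6  36.6  16. ] size [122, 154] long dir deg -103.0
cap [161.9 243.9] mid [572.9 373.6  26. ] size [29, 15] long dir deg -30.0
rest [182.  254.5] mid [545.3 328.2  10. ] size [160, 122] long dir deg -91.7
[('a', np.float64(77.0)), ('b', np.float64(157.0)), ('c', np.float64(192.64999999999998))]
```

View pics/c1.png

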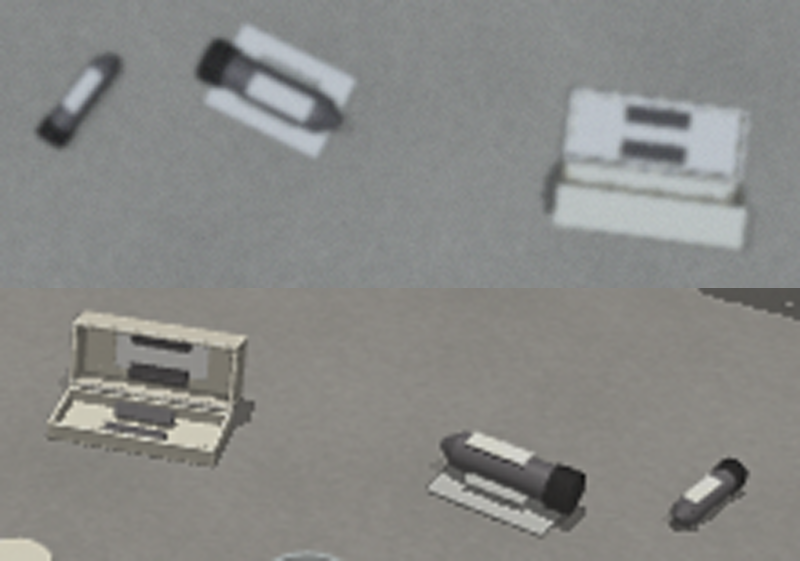

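The choice is confirmed in the crop: the large grey tube lies in the rest, cap towards upper left. The small one lies loose on the bench to its left. The holder is open with its lid on the near side. Next I compute poses and the first move.

```bash
cat >> look.py <<'E'
from scipy.spatial.transform import Rotation as Ro
def go(p,u,o=None,tilt=0):
    """shift/turn (tool frame now) to put TCP at p, tool down, tool x along +-u (deg in world)"""
    o=o or get_obs(); R0=Ro.from_rotvec(o['orientation']); best=None
    for k in (0,180):
        a=np.radians(u+k); x=np.array([np.cos(a),np.sin(a),0]); z=np.array([0,0,-1.]); y=np.cross(z,x)
        R=Ro.from_matrix(np.c_[x,y,z]); R=R*Ro.from_rotvec([0,np.radians(tilt)*(1 if k==0 else -1),0])
        d=(R0.inv()*R).as_rotvec()
        if best is None or np.linalg.norm(d)<np.linalg.norm(best): best=d
    print('translation',R0.inv().apply(np.array(p)-o['ee_pos']).round(1),'delta_rot',best.round(3),'| at',o['ee_pos'].round(1),'q',o['qpos'].round(2))
E
python3 - <<'E'
from look import *
im=cv2.imread('pics/top0.png')
f=lambda p:(95+p[0]/3.2-.3,225+p[1]/3.2-.3)
t=ray('top',[f((203,56)),f((342,118))],24); print('tube ends',t.round(1),t.mean(0).round(1),'len',np.linalg.norm(t[0]-t[1]),'cap dir',np.degrees(np.arctan2(*(t[0]-t[1])[1::-1])))
r=ray('top',[f(p) for p in((244,26),(356,81),(318,157),(205,100))],4);print('rest',r.mean(0).round(1),np.degrees(np.arctan2(*(r[0]-r[1])[1::-1])),np.linalg.norm(r[0]-r[1]))
h=ray('top',[f(p) for p in((572,90),(749,105))],16);print('holder far edge',h.round(1),np.linalg.norm(h[0]-h[1]))
d=(h[0]-h[1])/np.linalg.norm(h[0]-h[1]); m=h.mean(0)-28*np.array([d[1],-d[0],0]); print('holder mid',m.round(1),'y dir deg',np.degrees(np.arctan2(d[1],d[0])))
p=(t[0]*.47+t[1]*.53); p[2]=150; go(p,np.degrees(np.arctan2(*(t[0]-t[1])[1::-1])))
E
```

```text
tube ends [[577.3 383.4  24. ]
 [526.7 277.5  24. ]] [552.  330.4  24. ] len 117.4160026656001 cap dir 64.43975857456589
rest [548.3 328.5   4. ] 62.314154062996145 98.19493049872186
holder far edge [[542.6 100.4  16. ]
 [526.9 -36.4  16. ]] 137.7414511598321
holder mid [506.9  35.2  16. ] y dir deg 83.46888355174171
translation [-407.5 -130.3   72.2] delta_rot [-1.000e-03 -1.000e-03 -1.469e+00] | at [211.1 587.8 222. ] q [ 1.21  0.42  1.63 -0.    1.09 -0.02]
```

```bash
python3 -m jog '{"delta_rot":[[0,0,0.83],[0,0,0.83],[0,0,0.83],[0,0,0.83],[0,0,0.83]],"translation":[[-250,-80,50],[-250,-80,50],[-250,-80,50],[-250,-80,50],[-250,-80,50]],"hand":[1,1,1,1,1]}'
python3 -c "
from look import *
go([551.7,330,150],244.4)"
```

```text
t: 0.6
ee_pos: [407.2, 437.2, 175.3]
orientation: [-1.643, -2.678, 0.001]
ft_force: [0.4, 0.7, -0.1]
width: 87.9
translation [-161.1   80.3   25.3] delta_rot [-0.     0.     0.917] | at [407.2 437.2 175.3] q [0.8  0.44 1.73 0.   0.97 0.33]
```

```bash
python3 -m jog '{"delta_rot":[[0,0,0.73],[0,0,0.73],[0,0,0.73],[0,0,0.73],[0,0,0.73]],"translation":[[-161,80,25],[-161,80,25],[-161,80,25],[-161,80,25],[-161,80,25]],"hand":[1,1,1,1,1]}' && python3 -m jog '{"delta_rot":[[0,0,0.18],[0,0,0.18],[0,0,0.18],[0,0,0.18]],"translation":[[0,0,0],[0,0,0],[0,0,0],[0,0,0]],"hand":[1,1,1,1]}'
python3 -c "
from look import *
go([551.7,330,150],244.4)
c=optics.calibration('wrist'); snap('wrist','w1.png'); np.save('w1.npy',c['cam_to_world']); print(c,proj([[577,383,24],[527,277.5,24]],c))"
```

```text
t: 1.1
ee_pos: [553.7, 329.1, 149.7]
orientation: [2.494, 1.909, -0.001]
ft_force: [-1.0, 0.0, -0.7]
width: 88.2
t: 1.5
ee_pos: [550.7, 332.5, 150.8]
orientation: [-2.645, -1.695, 0.0]
ft_force: [-0.1, -0.3, 0.1]
width: 88.0
translation [-1.8  2.   0.8] delta_rot [-0.     0.     0.016] | at [550.7 332.5 150.8] q [ 0.52  0.53  1.64 -0.    0.97  0.96]
{'intrinsics': array([[347.49766424,   0.        , 280.01846691],
       [  0.        , 347.49766424, 215.16988033],
       [  0.        ,   0.        ,   1.        ]]), 'cam_to_world': array([[ 9.09285315e-01,  4.02203938e-01,  1.06921505e-01,
         5.79212292e+02],
       [-4.16172432e-01,  8.78237096e-01,  2.35584614e-01,
         3.96377753e+02],
       [ 8.50627517e-04, -2.58711413e-01,  9.65954285e-01,
         3.13647251e+02],
       [ 0.00000000e+00,  0.00000000e+00,  0.00000000e+00,
         1.00000000e+00]])} [[284.07968333 138.72271617]
 [281.96056661 271.13310074]]
```

View pics/w1.png

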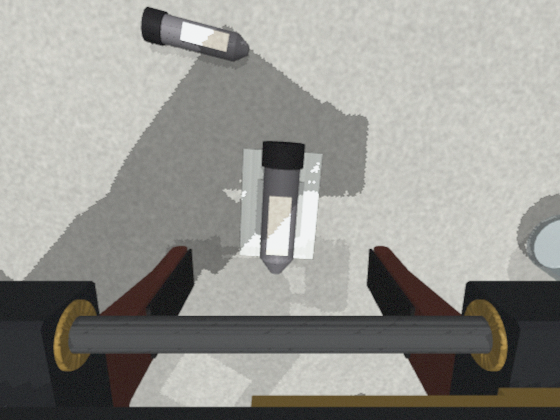

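The wrist picture shows the large tube in the rest: cap end at about (284,142), cone tip at (276,272), axis slightly turned. The small tube is clear at (195,35).

```bash
python3 -c "
from look import *
c=optics.calibration('wrist')
t=ray('wrist',[(284,142),(276,272)],24,c); d=t[0]-t[1]; a=np.degrees(np.arctan2(d[1],d[0])); print(t.round(1),t.mean(0).round(1),np.linalg.norm(d),a)
s=ray('wrist',[(264,195),(300,195),(261,240),(296,240)],24,c); print(s.round(1))
m=t.mean(0)-4*d/np.linalg.norm(d); m[2]=70; go(m,a+180)"
```

```text
[[575.9 380.7  24. ]
 [521.8 279.   24. ]] [548.8 329.9  24. ] 115.19456916034893 61.9560398480162
[[542.2 347.6  24. ]
 [570.  334.8  24. ]
 [522.5 312.2  24. ]
 [550.5 299.4  24. ]]
translation [-7.2 -0.8 80.9] delta_rot [-0.     0.     0.058] | at [550.7 332.5 150.9] q [ 0.52  0.53  1.64 -0.    0.97  0.96]
```

```bash
python3 -m jog '{"delta_rot":[[0,0,0.058],[0,0,0.058],[0,0,0.058],[0,0,0.058],[0,0,0.058]],"translation":[[-5,-1,40],[-5,-1,80],[-5,-1,110],[-5,-1,122],[-5,-1,129]],"hand":[0,-0.1,-0.1,-0.1,-0.1]}' && python3 -m jog '{"delta_rot":[[0,0,0],[0,0,0],[0,0,0]],"translation":[[0,0,1.5],[0,0,1.5],[0,0,1.5]],"hand":[-0.1,-0.1,-0.1]}'
```

```text
t: 2.05
ee_pos: [547.5, 328.1, 21.0]
orientation: [-2.695, -1.615, 0.002]
ft_force: [0.2, 0.4, 0.9]
width: 51.2
t: 2.35
ee_pos: [548.9, 328.7, 21.9]
orientation: [2.695, 1.614, 0.004]
ft_force: [0.2, -0.7, -0.2]
width: 39.8
```

```bash
python3 -m jog '{"delta_rot":[[0,0,0],[0,0,0],[0,0,0],[0,0,0],[0,0,0]],"translation":[[0,0,0],[0,0,0],[0,0,0],[0,0,0],[0,0,0]],"hand":[-1,-1,-1,-1,-1]}' && python3 -m jog '{"delta_rot":[[0,0,0],[0,0,0],[0,0,0],[0,0,0],[0,0,0]],"translation":[[0,0,0],[0,0,-5],[0,0,-15],[0,0,-30],[0,0,-60]],"hand":[-1,-1,-1,-1,-1]}'; python3 -c "
from look import *
o=get_obs();print(o['ee_pos'],o['width'],o['ft_force'])
snap('wrist','w2.png')"
```

```text
t: 2.85
ee_pos: [547.9, 328.7, 21.3]
orientation: [-2.695, -1.613, -0.001]
ft_force: [-3.3, 0.7, 6.1]
width: 29.5
t: 3.35
ee_pos: [546.8, 327.3, 80.1]
orientation: [2.696, 1.613, -0.005]
ft_force: [0.7, -0.1, -0.9]
width: 29.7
[546.82640027 327.33226056  80.12985962] 29.739563381453888 [ 0.74575966 -0.12309871 -0.90946916]
```

View pics/w2.png

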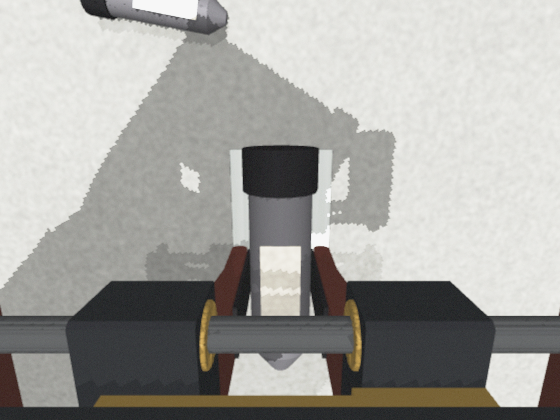

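The tube is held (29.7 mm opening) and lifted; the cap's far edge is at (280,149). I move above the holder to look.

```bash
python3 -c "
from look import *
t=ray('wrist',[(280,149)],98)[0]; o=get_obs(); R=Ro.from_rotvec(o['orientation']); print('cap end in tool', R.inv().apply(t-o['ee_pos']).round(1))
go([507,35,170],263.5)"
```

```text
cap end in tool [ 58.8  -0.6 -11.5]
translation [-279.3  101.3  -84.7] delta_rot [ 0.004 -0.004 -0.379] | at [550.1 329.2  86.3] q [ 0.52  0.61  1.67 -0.    0.85  1.01]
```

```bash
python3 -m jog '{"delta_rot":[[0,0,0],[0,0,-0.1],[0,0,-0.2],[0,0,-0.3],[0,0,-0.379]],"translation":[[-10,4,-40],[-50,18,-85],[-100,36,-85],[-150,54,-85],[-200,72,-85]],"hand":[-1,-1,-1,-1,-1]}' && python3 -m jog '{"delta_rot":[[0,0,0],[0,0,0],[0,0,0],[0,0,0],[0,0,0]],"translation":[[-40,0,0],[-62,0,0],[-62,0,0],[-62,0,0],[-62,0,0]],"hand":[-1,-1,-1,-1,-1]}'; python3 -c "
from look import *
go([507,35,170],263.5);print(get_obs()['width'])
c=optics.calibration('wrist');snap('wrist','w3.png')"
```

```text
t: 3.9
ee_pos: [519.7, 134.2, 167.3]
orientation: [2.337, 2.097, 0.004]
ft_force: [1.1, -0.6, -1.3]
width: 29.4
t: 4.4
ee_pos: [513.1, 75.0, 165.8]
orientation: [2.342, 2.093, 0.002]
ft_force: [-0.4, 0.1, -1.0]
width: 29.4
translation [-40.5  -1.5  -4.2] delta_rot [ 0.001 -0.001  0.001] | at [513.1  75.  165.8] q [0.12 0.35 1.91 0.   0.89 0.23]
29.401727851879166
```

View pics/w3.png

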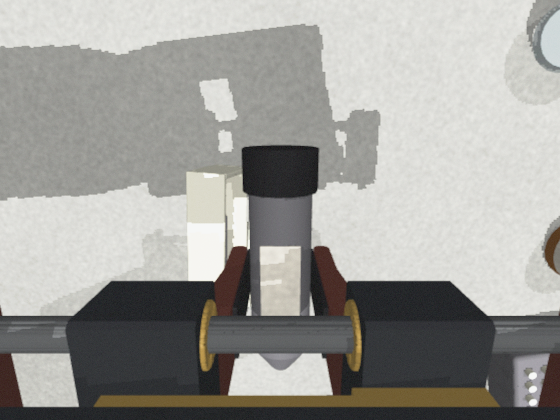

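The held tube hides the base (only the lid is seen, at about (208,225)), so I look from the side.

```bash
python3 -m jog '{"delta_rot":[[0,0,0],[0,0,0],[0,0,0],[0,0,0],[0,0,0]],"translation":[[-20,-40,-5],[-35,-80,-10],[-35,-92,-10],[-35,-92,-10],[-35,-92,-10]],"hand":[-1,-1,-1,-1,-1]}'; python3 -c "
from look import *
go([507,35,170],263.5)
c=optics.calibration('wrist');np.save('c4.npy',c['cam_to_world']);snap('wrist','w4.png')"
```

```text
t: 4.95
ee_pos: [418.9, 50.5, 175.8]
orientation: [2.341, 2.093, 0.003]
ft_force: [-0.7, 0.7, -1.4]
width: 29.3
translation [-5.5 89.3  6. ] delta_rot [ 0.002 -0.001  0.002] | at [418.9  50.5 175.8] q [0.09 0.2  2.1  0.   0.84 0.2 ]
```

View pics/w4.png

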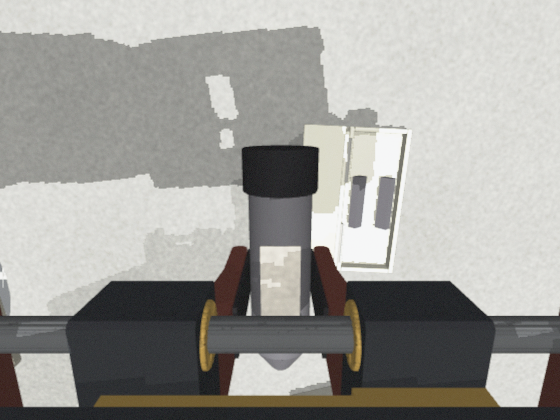

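I went the other way in tool y, but the base is in view: its rim corners are (410,130), (393,271), (338,269) and (347,128), and the bars are at (357,202) and (385,203).

```bash
python3 -c "
from look import *
c=optics.calibration('wrist')
im=cv2.imread('pics/w4.png');g=cv2.cvtColor(im,6)
ct=comps((g<110),(346,165,400,240),2); b=[]
for k in ct: r=cv2.minAreaRect(k);print(r); b.append(r[0])
p=ray('wrist',[(410,130),(393,271),(338,269),(347,128)],16,c);print(p.round(1))
d=p[0]-p[1];a=np.degrees(np.arctan2(d[1],d[0]));n=np.array([d[1],-d[0],0])/np.linalg.norm(d);print('len',np.linalg.norm(d),'ang',a,'mid from far edge',((p[0]+p[1])/2-28*n).round(1))
m=ray('wrist',b,13,c);print('bars',m.round(1),m.mean(0).round(1))
k=(p[0]+p[1])/2-28*n
t=k.copy();t[2]=90;go(t,a)"
```

```text
((359.0, 182.5), (13.0, 12.0), 90.0)
((384.5, 177.0), (3.0, 0.0), 180.0)
[[542.6 100.5  16. ]
 [523.6 -35.9  16. ]
 [468.8 -27.6  16. ]
 [486.1 108.5  16. ]]
len 137.69630684585664 ang 82.09000290896074 mid from far edge [505.4  36.1  16. ]
bars [[495.   57.1  13. ]
 [519.1  59.7  13. ]] [507.   58.4  13. ]
translation [-4.6 87.1 85.9] delta_rot [ 0.002 -0.     0.026] | at [419.1  50.4 175.7] q [0.09 0.2  2.1  0.   0.84 0.2 ]
```

```bash
python3 -m jog '{"delta_rot":[[0,0,0.017],[0,0,0.017],[0,0,0.017],[0,0,0.017],[0,0,0.017]],"translation":[[-6,40,0],[-6,87,10],[-6,87,50],[-6,87,80],[-6,87,80]],"hand":[-1,-1,-1,-1,-1]}' && python3 -m jog '{"delta_rot":[[0,0,0],[0,0,0]],"translation":[[0,0,0],[0,0,0]],"hand":[-1,-1]}'; python3 -c "
from look import *
go([505.3,34.4,22],82.6)"
```

```text
t: 5.5
ee_pos: [501.6, 34.0, 91.5]
orientation: [-2.358, -2.07, 0.008]
ft_force: [-0.4, 0.4, -0.5]
width: 29.7
t: 5.7
ee_pos: [504.4, 34.2, 96.6]
orientation: [2.36, 2.072, 0.003]
ft_force: [-0.5, -0.4, -0.6]
width: 29.3
translation [ 0.3  0.7 74.6] delta_rot [ 0.002 -0.    -0.001] | at [504.4  34.2  96.6] q [0.04 0.44 1.97 0.   0.72 0.17]
```

```bash
python3 -m jog '{"delta_rot":[[0,0,0],[0,0,0],[0,0,0],[0,0,0],[0,0,0]],"translation":[[0,0.7,30],[0,0.7,50],[0,0.7,62],[0,0.7,67],[0,0.7,70]],"hand":[-1,-1,-1,-1,-1]}' && python3 -m jog '{"delta_rot":[[0,0,0],[0,0,0],[0,0,0],[0,0,0]],"translation":[[0,0,1],[0,0,2],[0,0,3],[0,0,3]],"hand":[-1,-1,-1,-1]}'
```

```text
t: 6.2
ee_pos: [504.4, 33.9, 25.9]
orientation: [2.36, 2.072, 0.002]
ft_force: [0.0, 0.1, -0.8]
width: 29.4
t: 6.6
ee_pos: [504.4, 33.8, 22.8]
orientation: [2.36, 2.072, 0.002]
ft_force: [1.6, -0.9, 1.0]
width: 29.5
```

```bash
python3 -m jog '{"delta_rot":[[0,0,0],[0,0,0],[0,0,0]],"translation":[[0,0,0.7],[0,0,1.3],[0,0,1.3]],"hand":[-1,-1,-1]}' && python3 -m jog '{"delta_rot":[[0,0,0],[0,0,0],[0,0,0],[0,0,0],[0,0,0]],"translation":[[0,0,0],[0,0,0],[0,0,0],[0,0,0],[0,0,0]],"hand":[-0.3,-0.25,-0.22,-0.2,-0.2]}' && python3 -m jog '{"delta_rot":[[0,0,0],[0,0,0],[0,0,0],[0,0,0],[0,0,0]],"translation":[[0,0,-2],[0,0,-10],[0,0,-25],[0,0,-60],[0,0,-100]],"hand":[-0.2,-0.2,-0.2,-0.2,-0.2]}'; python3 -c "
from look import *
a=snap('wrist','w5.png');b=optics.get_image('scene')[:,:,::-1]
v=np.zeros((600,560,3),np.uint8);v[:420]=a[:,:,::-1];v[420:]=cv2.resize(b[160:230,225:445],(560,180));cv2.imwrite('pics/v5.png',v)
o=get_obs();print(o['ee_pos'],o['orientation'])"
```

```text
t: 6.9
ee_pos: [505.1, 33.8, 21.8]
orientation: [2.36, 2.071, 0.003]
ft_force: [2.2, -0.5, 6.8]
width: 29.2
t: 7.4
ee_pos: [503.1, 33.8, 20.7]
orientation: [-2.36, -2.072, 0.001]
ft_force: [1.4, -0.9, 0.1]
width: 35.1
t: 7.9
ee_pos: [502.5, 33.8, 121.6]
orientation: [-2.36, -2.071, 0.003]
ft_force: [0.9, 0.2, -0.5]
width: 35.2
[506.8294323   34.00750571 125.87954371] [2.35699078 2.0689902  0.0104228 ]
```

View pics/v5.png

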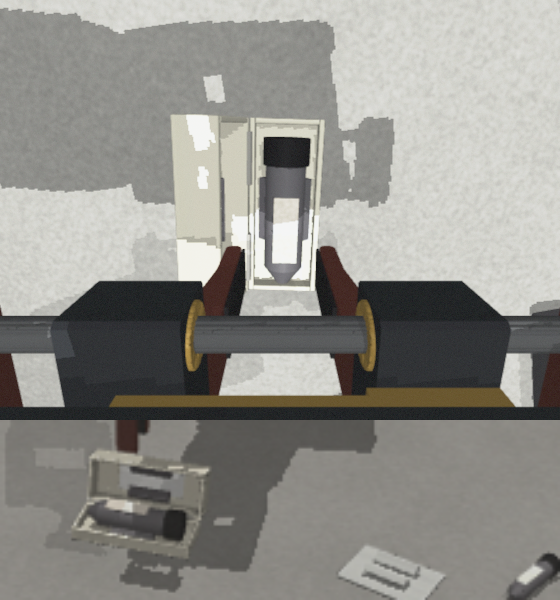

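The tube lies centred in the trough and is let go. The base rim is at (252,118)–(323,121) and the lid is still open on the left. Now the lid: go behind it with the fingers shut.

```bash
python3 -m jog '{"delta_rot":[[0,0,0],[0,0,0],[0,0,0],[0,0,0],[0,0,0]],"translation":[[0,-30,0],[0,-70,0],[0,-108,0],[0,-108,30],[0,-108,60]],"hand":[-1,-1,-1,-1,-1]}' && python3 -m jog '{"delta_rot":[[0,0,0],[0,0,0],[0,0,0]],"translation":[[0,0,10],[0,0,10],[0,0,10]],"hand":[-1,-1,-1]}'; python3 -c "
from look import *
c=optics.calibration('wrist')
p=ray('wrist',[(252,118),(323,121),(314,290),(246,288)],16,dict(c,cam_to_world=c['cam_to_world'])) 
o=get_obs();h=np.radians(82.6);d=o['ee_pos'][:2]-[505.5,36.2];print('hx,hy,z',d@[np.sin(h),-np.cos(h)],d@[np.cos(h),np.sin(h)],o['ee_pos'][2],o['width'])"
```

```text
t: 8.5
ee_pos: [396.3, 48.0, 61.3]
orientation: [2.359, 2.072, 0.004]
ft_force: [0.0, -0.3, -1.1]
width: 0.8
t: 8.8
ee_pos: [396.8, 47.8, 51.3]
orientation: [-2.361, -2.072, 0.0]
ft_force: [-0.5, 0.4, 0.8]
width: 0.5
hx,hy,z -109.25283705230595 -2.495346819449762 51.27622920145614 0.4800223328632115
```

```bash
python3 -m jog '{"delta_rot":[[0,0,0],[0,0,0],[0,0,0],[0,0,0],[0,0,0]],"translation":[[0,18,0],[0,26,-4],[0,35,-10],[0,43,-14],[0,51,-18]],"hand":[-1,-1,-1,-1,-1]}' && python3 -m jog '{"delta_rot":[[0,0,0],[0,0,0],[0,0,0],[0,0,0],[0,0,0]],"translation":[[0,6,-1],[0,12,-2],[0,18,-2],[0,25,-2],[0,32,0]],"hand":[-1,-1,-1,-1,-1]}' && python3 -m jog '{"delta_rot":[[0,0,0],[0,0,0],[0,0,0],[0,0,0],[0,0,0]],"translation":[[0,7,3],[0,13,6],[0,18,10],[0,20,13],[0,20,13]],"hand":[-1,-1,-1,-1,-1]}'
python3 -c "
from look import *
b=optics.get_image('scene')[:,:,::-1];w=optics.get_image('wrist')[:,:,::-1]
cv2.imwrite('pics/v6.png',np.vstack([w[60:420],cv2.resize(b[150:240,225:435],(560,240))]))
o=get_obs();h=np.radians(82.6);d=o['ee_pos'][:2]-[505.5,36.2];print('hx,hy,z',d@[np.sin(h),-np.cos(h)],d@[np.cos(h),np.sin(h)],o['ee_pos'][2],o['ft_force'])"
```

```text
t: 9.3
ee_pos: [447.6, 41.1, 69.8]
orientation: [2.361, 2.072, 0.0]
ft_force: [-0.7, -0.3, -0.2]
width: 0.8
t: 9.8
ee_pos: [479.8, 37.0, 69.0]
orientation: [2.361, 2.072, 0.001]
ft_force: [-0.9, 0.0, 2.7]
width: 0.2
t: 10.3
ee_pos: [498.4, 34.4, 55.3]
orientation: [-2.361, -2.072, 0.001]
ft_force: [-0.7, 0.5, -0.4]
width: 0.6
hx,hy,z -7.274490010732213 -2.6972063699722075 55.58977877699791 [0.03850483 0.27499155 0.2319088 ]
```

View pics/v6.png

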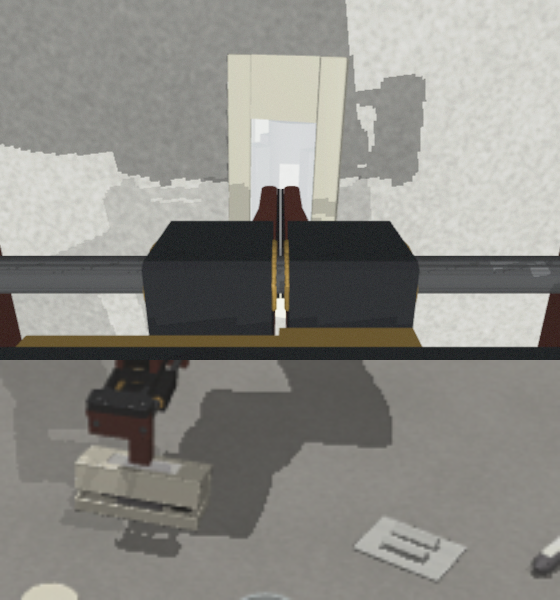

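The lid is nearly shut with a small gap at the free edge. I press down near that edge.

```bash
python3 -m jog '{"delta_rot":[[0,0,0],[0,0,0],[0,0,0],[0,0,0],[0,0,0]],"translation":[[0,0,-9],[0,18,-9],[0,20,-4],[0,20,2],[0,20,6]],"hand":[-1,-1,-1,-1,-1]}' && python3 -m jog '{"delta_rot":[[0,0,0],[0,0,0],[0,0,0]],"translation":[[0,0,1],[0,0,2],[0,0,2]],"hand":[-1,-1,-1]}'
```

```text
t: 10.9
ee_pos: [518.1, 31.9, 49.7]
orientation: [-2.361, -2.072, 0.0]
ft_force: [-0.8, -0.4, -0.5]
width: 0.5
t: 11.2
ee_pos: [517.0, 31.9, 48.2]
orientation: [-2.36, -2.072, 0.003]
ft_force: [-4.0, -0.5, 9.0]
width: 0.6
```

```bash
python3 -m jog '{"delta_rot":[[0,0,0],[0,0,0],[0,0,0]],"translation":[[0,0,0.6],[0,0,1.2],[0,0,1.2]],"hand":[-1,-1,-1]}' && python3 -m jog '{"delta_rot":[[0,0,0],[0,0,0],[0,0,0],[0,0,0],[0,0,0]],"translation":[[0,0,-3],[0,0,-20],[0,0,-50],[0,0,-90],[0,0,-120]],"hand":[-1,-1,-1,0,1]}'  && python3 -m jog '{"delta_rot":[[0,0,0],[0,0,0]],"translation":[[0,0,0],[0,0,0]],"hand":[1,1]}'; python3 -c "
from look import *
b=optics.get_image('scene')[:,:,::-1]
c=optics.calibration('wrist');w=snap('wrist','w7.png')[:,:,::-1]
cv2.imwrite('pics/v7.png',np.vstack([w[60:420],cv2.resize(b[150:240,225:435],(560,240))]))
go([505.5,36.2,170],82.6)"
```

```text
t: 11.5
ee_pos: [517.1, 31.9, 48.0]
orientation: [-2.36, -2.072, 0.003]
ft_force: [-6.3, -0.0, 21.6]
width: 0.3
t: 12.0
ee_pos: [517.8, 32.0, 168.1]
orientation: [-2.361, -2.072, 0.001]
ft_force: [0.2, -0.3, 0.7]
width: 13.0
t: 12.2
ee_pos: [518.0, 31.9, 166.8]
orientation: [2.361, 2.073, 0.0]
ft_force: [-0.4, -0.5, -0.6]
width: 29.3
translation [  2.8 -12.2  -4.5] delta_rot [-0.003  0.    -0.001] | at [517.2  31.8 165.5] q [ 0.04  0.35  1.91 -0.    0.89  0.17]
```

View pics/v7.png

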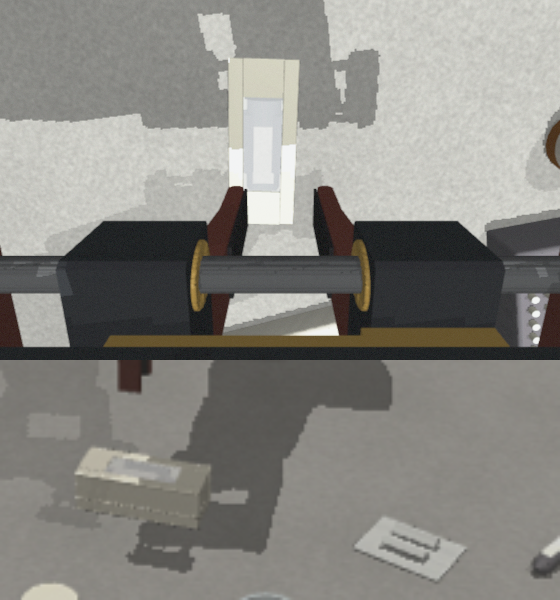

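The holder is shut upright and flush, tube behind the window. Now I check the arm's reach for the turning plan. Two grasps, tool tilted 45° along the holder's length: turn 90° to stand it on end, then regrasp from the base side and turn another 90°.

```bash
cat >> look.py <<'E'
lim=np.array([[-3,3],[-.9,2.11],[.09,2.58],[-1.31,4.45],[.11,2.69],[-2.54,2.54]])
Q=np.array([[.423,1.63],[.44,1.73],[.53,1.64],[.61,1.67],[.35,1.91],[.2,2.1],[.44,1.97],[.35,1.91]])
RZ=np.array([[624.9,222],[597.4,175.3],[643.3,150.9],[641,86.3],[518.5,165.8],[421.9,175.7],[505.5,96.6],[518,165.5]])
def arm(): 
    s,c,S,C=np.sin(Q[:,0]),np.cos(Q[:,0]),np.sin(Q.sum(1)),np.cos(Q.sum(1));o=0*s
    return np.linalg.lstsq(np.r_[np.c_[o+1,o,s,S,C],np.c_[o,o+1,c,C,-S]],np.r_[RZ[:,0],RZ[:,1]],rcond=None)
A=arm()[0]
TL=240.   # wrist to TCP, guess; used only for reach checks
def fk(q):
    R=Ro.from_euler('ZYZYZ',[q[0],q[1]+q[2],q[3],q[4],q[5]]) if False else Ro.from_euler('z',q[0])*Ro.from_euler('y',q[1]+q[2])*Ro.from_euler('z',q[3])*Ro.from_euler('y',q[4])*Ro.from_euler('z',q[5])
    a,c,L1,L2,o=A;t=q[1]+q[2];r=a+L1*np.sin(q[1])+L2*np.sin(t)+o*np.cos(t);z=c+TL+L1*np.cos(q[1])+L2*np.cos(t)-o*np.sin(t)
    return np.array([r*np.cos(q[0]),r*np.sin(q[0]),z])+TL*R.apply([0,0,1]),R
def ik(p,R,q0):
    from scipy.optimize import least_squares
    f=lambda q:(lambda P,S:np.r_[(P-p)/100,(R.inv()*S).as_rotvec()])(*fk(q))
    b=None
    for q4 in (0,1,-1,3,2):
        for q6 in (q0[5],q0[5]+2,q0[5]-2):
            x=np.clip([np.arctan2(p[1],p[0]),q0[1],q0[2],q4,q0[4],q6],lim[:,0]+.01,lim[:,1]-.01)
            s=least_squares(f,x,bounds=(lim[:,0],lim[:,1]));k=s.cost*100+np.abs(s.x-q0).max()*.1
            if b is None or k<b[0]: b=(k,s.x,s.cost)
    return b[1],b[2]
def tool(xdeg,tilt,flip=1):
    """tool down with x along xdeg, then tilted: back leans towards +x by tilt deg"""
    a=np.radians(xdeg);x=np.array([np.cos(a),np.sin(a),0]);z=np.array([0,0,-1.])
    return Ro.from_matrix(np.c_[x,np.cross(z,x),z])*Ro.from_euler('y',-tilt,degrees=True)
E
python3 - <<'E'
from look import *
r=arm();print(A.round(1),np.sqrt(r[1]/16))
o=get_obs();q=o['qpos'];P,R=fk(q);print(P.round(1),o['ee_pos'].round(1),(R.inv()*Ro.from_rotvec(o['orientation'])).as_rotvec().round(3))
print('tilt test back dir',-tool(82.6,45).apply([0,0,1]))
for nm,s in(('A',1),('B',-1)):
    qq=q
    for lab,p,x,t in (('g1',[505,36+20*s,30],82.6,45*s),('st1',[505,20,100],82.6,-45*s),('g2',[505,20,100],82.6,45*s),('st2',[505,20,200],82.6,-45*s),('fin',[511,-293-20*s,62],99.5,-45*s)):
        R=tool(x,t);qq,c=ik(np.array(p)+19*R.apply([0,0,1]),R,qq);print(nm,lab,qq.round(2),'%.5f'%c)
w=cv2.imread('pics/w7.png')
c=optics.calibration('wrist');p=ray('wrist',[(231,118),(299,120),(294,283),(229,282)],48,c);print(p.round(1),p.mean(0).round(1))
for a,b in((2,1),(3,0)): d=p[b]-p[a];print(np.linalg.norm(d),np.degrees(np.arctan2(d[1],d[0])))
E
```

```text
[ -8.   -4.  571.7 489.5  75.2] [1.33737413]
[517.8  20.  165.6] [517.2  31.8 165.5] [-0.     0.     1.571]
tilt test back dir [0.09107224 0.7012174  0.70710678]
A g1 [ 0.37  0.76  1.84 -0.71  1.12  2.54] 0.00262
A st1 [-0.27  0.59  2.    0.99  0.99  0.67] 0.00000
A g2 [ 0.32  0.63  1.89 -0.77  1.17  2.53] 0.00000
A st2 [-0.27  0.41  1.97  0.89  1.12  0.87] 0.00000
A fin [-0.72  0.84  1.51  0.47  1.46  0.47] 0.00000
B g1 [-0.28  0.73  1.99  1.07  0.93  0.53] 0.00000
B st1 [ 0.32  0.63  1.89 -0.77  1.17  2.53] 0.00000
B g2 [-0.27  0.59  2.    0.99  0.99  0.67] 0.00000
B st2 [ 0.32  0.47  1.86 -0.72  1.31  2.4 ] 0.00000
B fin [-0.24  0.65  1.97 -1.31  0.72  2.31] 0.00245
[[488.  109.5  48. ]
 [540.2 101.2  48. ]
 [520.  -35.9  48. ]
 [463.4 -27.6  48. ]] [502.9  36.8  48. ]
138.54702443214916 81.62560238624015
139.29936999305124 79.81791038568997
```

```bash
python3 - <<'E'
import re
s=open('look.py').read()
s=s.replace("    a,c,L1,L2,o=A;t=","    R=R*Ro.from_euler('z',np.pi/2);a,c,L1,L2,o=A;t=").replace("return np.array([r*np.cos(q[0]),r*np.sin(q[0]),z])","return np.array([r*np.cos(q[0])-12*np.sin(q[0]),r*np.sin(q[0])+12*np.cos(q[0]),z])")
s+='''
def to(pinch,xdeg,tilt):
    """relative move to put the grasp point there"""
    o=get_obs();R0=Ro.from_rotvec(o['orientation']);R=tool(xdeg,tilt);p=np.array(pinch)+19*R.apply([0,0,1])
    print('translation',R0.inv().apply(p-o['ee_pos']).round(1),'delta_rot',(R0.inv()*R).as_rotvec().round(3),'| pinch at',(o['ee_pos']-19*R0.apply([0,0,1])).round(1),'q',o['qpos'].round(2),'w',o['width'].round(1),'F',o['ft_force'].round(1))
'''
open('look.py','w').write(s)
E
python3 - <<'E'
from look import *
o=get_obs();q=o['qpos'];P,R=fk(q);print(P.round(1),o['ee_pos'].round(1),(R.inv()*Ro.from_rotvec(o['orientation'])).as_rotvec().round(3))
for nm,s in(('A',1),('B',-1)):
    qq=q
    for lab,p,x,t in (('pre',[505,36+20*s+80*s,110],82,45*s),('g1',[505,36+20*s,28],82,45*s),('st1',[505,20,100],82,-45*s),('g2',[505,20,100],82,45*s),('st2',[505,20,200],82,-45*s),('fin',[511,-293-20*s,62],99.5,-45*s)):
        R=tool(x,t);qq,c=ik(np.array(p)+19*R.apply([0,0,1]),R,qq);print(nm,lab,qq.round(2),'%.5f'%c)
u=np.array([np.cos(np.radians(82)),np.sin(np.radians(82))])
for s in (1,-1):
    pc=np.array([504,36.4])+20*s*u; print(s); to([*(pc+60*s*u),27+60],82,45*s)
E
```

```text
[517.3  32.  165.6] [517.2  31.8 165.5] [-0.  0.  0.]
A pre [ 0.48  0.66  1.78 -0.64  1.3   0.99] 0.00000
A g1 [ 0.36  0.77  1.85 -0.77  1.11  1.06] 0.00000
A st1 [-0.3   0.59  2.    0.98  1.   -0.9 ] 0.00000
A g2 [ 0.3   0.63  1.89 -0.77  1.16  0.96] 0.00000
A st2 [-0.3   0.4   1.97  0.89  1.12 -0.71] 0.00000
A fin [-0.73  0.84  1.51  0.46  1.46 -1.11] 0.00000
B pre [-0.45  0.59  1.94  0.86  1.1  -0.91] 0.00000
B g1 [-0.3   0.73  1.99  1.06  0.93 -1.05] 0.00000
B st1 [ 0.3   0.63  1.89 -0.77  1.16  0.96] 0.00000
B g2 [-0.3   0.59  2.    0.98  1.   -0.9 ] 0.00000
B st2 [ 0.3   0.47  1.86 -0.73  1.3   0.82] 0.00000
B fin [-0.27  0.65  1.97 -1.31  0.71  0.71] 0.00307
1Traceback (most recent call last):
  File "<stdin>", line 9, in <module>
  File "look.py", line 56, in to
    print('translation',R0.inv().apply(p-o['ee_pos']).round(1),'delta_rot',(R0.inv()*R).as_rotvec().round(3),'| pinch at',(o['ee_pos']-19*R0.apply([0,0,1])).round(1),'q',o['qpos'].round(2),'w',o['width'].round(1),'F',o['ft_force'].round(1))
                                                                                                                                                                                                 ^^^^^^^^^^^^^^^^
AttributeError: 'float' object has no attribute 'round'
```

```bash
sed -i "s/o\['width'\].round(1)/round(o['width'],1)/" look.py; python3 -c "
from look import *
u=np.array([np.cos(np.radians(82)),np.sin(np.radians(82))])
pc=np.array([504,36.4])+20*u; print(pc); to([*(pc+60*u),87],82,45)"
```

```text
[506.78346202  56.20536137]
translation [ 69.4 -12.8  91.9] delta_rot [ 0.001 -0.785  0.01 ] | pinch at [517.2  31.9 184.5] q [ 0.04  0.35  1.91 -0.    0.89  0.17] w 36.9 F [-0.7  0.   0.2]
```

```bash
python3 -m jog '{"delta_rot":[[0,-0.14,0],[0,-0.28,0],[0,-0.42,0],[0,-0.56,0],[0,-0.7,0]],"translation":[[14,-3,10],[28,-6,25],[42,-9,40],[56,-12,60],[69,-13,80]],"hand":[1,1,1,1,1]}' ; python3 -m jog '{"delta_rot":[[0,-0.085,0],[0,-0.085,0],[0,-0.085,0]],"translation":[[0,0,0],[0,0,0],[0,0,0]],"hand":[1,1,1]}';  python3 -c "
from look import *
to([506.8,56.2,27],82,45)"
```

```text
t: 12.8
ee_pos: [514.0, 102.6, 85.4]
orientation: [1.941, 1.705, -0.715]
ft_force: [0.6, -0.4, -0.5]
width: 76.9
t: 13.1
ee_pos: [513.7, 101.7, 85.4]
orientation: [1.888, 1.66, -0.784]
ft_force: [-0.7, 0.6, 0.3]
width: 87.8
translation [ 8.7 -0.9 92.9] delta_rot [ 0.005 -0.001  0.009] | pinch at [515.5 115.   98.8] q [ 0.51  0.74  1.71 -0.63  1.29  1.01] w 87.8 F [-0.7  0.6  0.3]
```

```bash
python3 -m jog '{"delta_rot":[[0.005,0,0.009],[0.005,0,0.009],[0.005,0,0.009],[0.005,0,0.009],[0.005,0,0.009]],"translation":[[9,-1,20],[9,-1,45],[9,-1,70],[9,-1,88],[9,-1,92]],"hand":[1,1,1,1,1]}' && python3 -m jog '{"delta_rot":[[0,0,0],[0,0,0]],"translation":[[0,0,0],[0,0,0]],"hand":[1,1]}';  python3 -c "
from look import *
to([506.8,56.2,27],82,45)"
```

```text
t: 13.6
ee_pos: [505.0, 41.7, 15.1]
orientation: [1.901, 1.646, -0.785]
ft_force: [-0.1, -0.1, 0.5]
width: 87.9
t: 13.8
ee_pos: [506.8, 44.3, 16.1]
orientation: [1.899, 1.647, -0.781]
ft_force: [-0.1, 1.3, -0.8]
width: 87.9
translation [ 0.6 -1.6  3. ] delta_rot [ 0.003 -0.002 -0.003] | pinch at [508.6  57.6  29.6] q [ 0.43  0.83  1.78 -0.71  1.14  1.08] w 87.9 F [-0.1  1.3 -0.8]
```

```bash
python3 -m jog '{"delta_rot":[[0,0,0],[0,0,0],[0,0,0],[0,0,0],[0,0,0]],"translation":[[0,-1,2],[0,-1,2],[0,-1,2],[0,-1,2],[0,-1,2]],"hand":[0.5,0.35,0.3,0.1,-0.5]}' && python3 -m jog '{"delta_rot":[[0,0,0],[0,0,0],[0,0,0]],"translation":[[0,0,0],[0,0,0],[0,0,0]],"hand":[-1,-1,-1]}';  python3 -c "
from look import *
to([507,56,150],82,45)"
```

```text
t: 14.3
ee_pos: [504.7, 42.9, 14.0]
orientation: [1.898, 1.648, -0.783]
ft_force: [-0.6, 0.4, 1.8]
width: 56.2
t: 14.6
ee_pos: [504.8, 42.9, 14.0]
orientation: [1.898, 1.647, -0.783]
ft_force: [-2.0, 2.9, 2.5]
width: 56.0
translation [-86.7   0.7 -86.6] delta_rot [ 0.002 -0.    -0.002] | pinch at [506.6  56.2  27.5] q [ 0.43  0.83  1.78 -0.72  1.14  1.09] w 56.0 F [-2.   2.9  2.5]
```

```bash
python3 -m jog '{"delta_rot":[[0,0,0],[0,0,0],[0,0,0],[0,0,0],[0,0,0]],"translation":[[-3,0,-3],[-15,0,-15],[-37,0,-37],[-62,0,-62],[-87,0,-87]],"hand":[-1,-1,-1,-1,-1]}' && python3 -m jog '{"delta_rot":[[0,0,0],[0,0.05,0],[0,0.13,0],[0,0.22,0],[0,0.33,0]],"translation":[[0,0,0],[0,0,0],[0,0,0],[0,0,0],[0,0,0]],"hand":[-1,-1,-1,-1,-1]}' && python3 -m jog '{"delta_rot":[[0,0.11,0],[0,0.22,0],[0,0.33,0],[0,0.44,0],[0,0.55,0]],"translation":[[0,0,0],[0,0,0],[0,0,0],[0,0,0],[0,0,0]],"hand":[-1,-1,-1,-1,-1]}' && python3 -m jog '{"delta_rot":[[0,0.11,0],[0,0.22,0],[0,0.33,0],[0,0.44,0],[0,0.52,0]],"translation":[[0,0,0],[0,0,0],[0,0,0],[0,0,0],[0,0,0]],"hand":[-1,-1,-1,-1,-1]}' && python3 -m jog '{"delta_rot":[[0,0.08,0],[0,0.14,0],[0,0.17,0],[0,0.17,0],[0,0.17,0]],"translation":[[0,0,0],[0,0,0],[0,0,0],[0,0,0],[0,0,0]],"hand":[-1,-1,-1,-1,-1]}'; python3 -c "
from look import *
to([505,36,95],82,-45); w=snap('scene','s8.png');snap('wrist','w8.png')
b=cv2.imread('pics/s8.png');cv2.imwrite('pics/v8.png',cv2.resize(b[80:260,170:430],(800,554)))"
```

```text
t: 15.1
ee_pos: [504.1, 42.4, 138.8]
orientation: [1.898, 1.648, -0.783]
ft_force: [1.3, 0.9, -4.5]
width: 55.8
t: 15.6
ee_pos: [503.9, 43.0, 136.2]
orientation: [2.116, 1.839, -0.484]
ft_force: [0.3, -0.1, -4.0]
width: 55.6
t: 16.1
ee_pos: [503.7, 42.5, 136.9]
orientation: [-2.322, -2.018, -0.117]
ft_force: [-1.0, -0.0, -6.3]
width: 55.7
t: 16.6
ee_pos: [503.6, 41.9, 136.4]
orientation: [-2.012, -1.747, -0.645]
ft_force: [-0.4, 0.4, -3.4]
width: 56.1
t: 17.1
ee_pos: [504.2, 42.7, 136.7]
orientation: [-1.899, -1.652, -0.787]
ft_force: [0.3, -0.0, -4.2]
width: 55.9
translation [-34.    1.6  43.9] delta_rot [0.002 0.002 0.001] | pinch at [502.3  29.4 150.1] q [-0.38  0.54  1.99  0.9   1.07 -0.88] w 55.9 F [ 0.3 -0.  -4.2]
```

```bash
python3 -m jog '{"delta_rot":[[0,0,0],[0,0,0],[0,0,0],[0,0,0],[0,0,0]],"translation":[[-10,0,10],[-22,0,22],[-32,0,32],[-36,0,36],[-38,0,38]],"hand":[-1,-1,-1,-1,-1]}' && python3 -m jog '{"delta_rot":[[0,0,0],[0,0,0],[0,0,0]],"translation":[[-1,0,1],[-2,0,2],[-2,0,2]],"hand":[-1,-1,-1]}'; python3 -c "
from look import *
to([505,36,92],82,-45)"
```

```text
t: 17.7
ee_pos: [504.2, 42.9, 82.3]
orientation: [-1.898, -1.65, -0.787]
ft_force: [0.1, 0.6, -4.5]
width: 55.5
t: 18.0
ee_pos: [504.8, 42.5, 80.6]
orientation: [-1.898, -1.652, -0.789]
ft_force: [0.4, -0.6, -2.6]
width: 56.0
translation [3.5 1.1 6.4] delta_rot [0.003 0.001 0.002] | pinch at [502.9  29.2  94.1] q [-0.38  0.65  1.99  0.96  1.   -0.98] w 56.0 F [ 0.4 -0.6 -2.6]
```

```bash
python3 -m jog '{"delta_rot":[[0,0,0],[0,0,0],[0,0,0]],"translation":[[-0.7,0,0.7],[-1.4,0,1.4],[-1.4,0,1.4]],"hand":[-1,-1,-1]}';python3 -m jog '{"delta_rot":[[0,0,0],[0,0,0],[0,0,0]],"translation":[[-0.7,0,0.7],[-0.7,0,0.7],[-0.7,0,0.7]],"hand":[-1,-1,-1]}'
```

```text
t: 18.3
ee_pos: [504.6, 42.6, 78.5]
orientation: [-1.898, -1.651, -0.788]
ft_force: [0.2, 0.4, -3.6]
width: 56.1
t: 18.6
ee_pos: [504.6, 42.6, 77.4]
orientation: [-1.898, -1.651, -0.788]
ft_force: [0.8, -0.4, -3.4]
width: 55.7
```

```bash
python3 -m jog '{"delta_rot":[[0,0,0],[0,0,0],[0,0,0]],"translation":[[-0.5,0,0.5],[-1,0,1],[-1,0,1]],"hand":[-1,-1,-1]}';python3 -m jog '{"delta_rot":[[0,0,0],[0,0,0],[0,0,0]],"translation":[[-0.5,0,0.5],[-1,0,1],[-1,0,1]],"hand":[-1,-1,-1]}'
```

```text
t: 18.9
ee_pos: [504.7, 42.7, 76.3]
orientation: [-1.897, -1.651, -0.789]
ft_force: [-1.4, -0.3, 0.9]
width: 55.8
t: 19.2
ee_pos: [504.5, 42.9, 76.2]
orientation: [-1.895, -1.65, -0.791]
ft_force: [-5.6, -5.4, 14.2]
width: 55.8
```

```bash
python3 -m jog '{"delta_rot":[[0,0,0],[0,0,0],[0,0,0]],"translation":[[0.5,0,-0.5],[0.8,0,-0.8],[0.8,0,-0.8]],"hand":[-1,-1,-1]}' && python3 -m jog '{"delta_rot":[[0,0,0],[0,0,0],[0,0,0],[0,0,0],[0,0,0]],"translation":[[0,0,0],[0,0,0],[0,0,0],[0,0,0],[0,0,0]],"hand":[0.29,0.33,0.5,0.8,1]}' && python3 -m jog '{"delta_rot":[[0,0,0],[0,0,0]],"translation":[[0,0,0],[0,0,0]],"hand":[1,1]}';python3 -m jog '{"delta_rot":[[0,0,0],[0,0,0],[0,0,0],[0,0,0],[0,0,0]],"translation":[[0,0,-10],[0,0,-30],[0,0,-60],[0,0,-100],[0,0,-130]],"hand":[1,1,1,1,1]}'; python3 -c "
from look import *
to([505,36,200],82,0); w=snap('scene','s9.png');snap('wrist','w9.png')
b=cv2.imread('pics/s9.png');cv2.imwrite('pics/v9.png',np.vstack([cv2.resize(b[110:230,200:360],(480,360)),cv2.resize(cv2.imread('pics/w9.png'),(480,240))[:, :]]))"
```

```text
t: 19.5
ee_pos: [504.6, 42.9, 76.2]
orientation: [-1.897, -1.651, -0.789]
ft_force: [-2.1, -1.8, 6.4]
width: 55.8
t: 20.0
ee_pos: [504.7, 42.6, 75.6]
orientation: [-1.898, -1.651, -0.788]
ft_force: [-0.3, 0.1, 0.4]
width: 78.4
t: 20.2
ee_pos: [504.6, 42.6, 75.7]
orientation: [-1.898, -1.651, -0.788]
ft_force: [-0.6, -0.6, 0.3]
width: 87.2
t: 20.7
ee_pos: [491.4, -50.2, 169.4]
orientation: [-1.899, -1.652, -0.788]
ft_force: [-0.0, 0.2, -0.7]
width: 87.9
translation [69.9  1.4 53.4] delta_rot [ 0.004 -0.784  0.001] | pinch at [489.5 -63.4 182.9] q [-0.55  0.5   1.92  0.77  1.21 -0.88] w 87.9 F [-0.   0.2 -0.7]
```

View pics/v9.png

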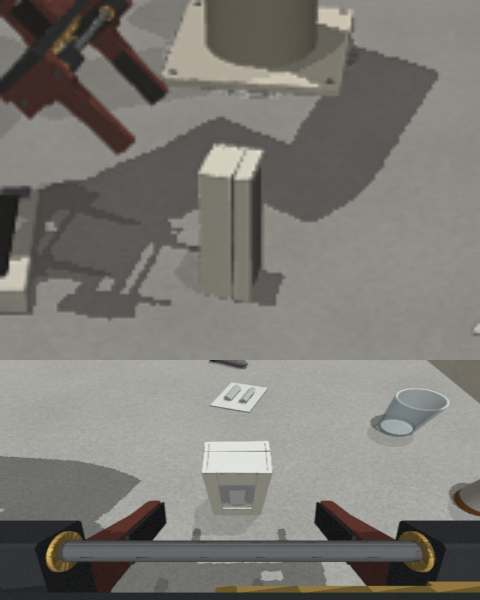

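The holder stands on end by itself, shut, with base and lid both vertical. The wrist view shows it upright, lid window facing -y. I swing over the top to grasp from the base side.

```bash
python3 -m jog '{"delta_rot":[[0,-0.05,0],[0,-0.18,0],[0,-0.32,0],[0,-0.46,0],[0,-0.6,0]],"translation":[[15,0,-10],[35,0,-5],[55,1,0],[75,1,10],[98,1,25]],"hand":[1,1,1,1,1]}' && python3 -m jog '{"delta_rot":[[0,-0.14,0],[0,-0.28,0],[0,-0.42,0],[0,-0.56,0],[0,-0.7,0]],"translation":[[15,0,0],[30,0,0],[45,0,5],[65,0,10],[85,0,15]],"hand":[1,1,1,1,1]}' && python3 -m jog '{"delta_rot":[[0,-0.14,0],[0,-0.27,0],[0,-0.27,0],[0,-0.27,0]],"translation":[[0,0,0],[0,0,0],[0,0,0],[0,0,0]],"hand":[1,1,1,1]}'; python3 -c "
from look import *
to([513.3,105.8,160],82,45)"
```

```text
t: 21.3
ee_pos: [504.3, 36.5, 219.6]
orientation: [-2.274, -1.975, -0.222]
ft_force: [0.3, -0.2, -0.4]
width: 87.6
t: 21.8
ee_pos: [515.8, 122.7, 220.6]
orientation: [2.078, 1.808, -0.539]
ft_force: [0.5, 0.2, 0.2]
width: 88.0
t: 22.2
ee_pos: [515.3, 121.7, 219.0]
orientation: [1.904, 1.659, -0.777]
ft_force: [0.1, -0.4, 0.5]
width: 88.2
translation [29.6  0.3 72.4] delta_rot [ 0.    -0.012  0.002] | pinch at [517.1 134.8 232.6] q [ 0.53  0.55  1.65 -0.58  1.5   0.89] w 88.2 F [ 0.1 -0.4  0.5]
```

```bash
python3 -m jog '{"delta_rot":[[0,-0.012,0],[0,-0.012,0],[0,-0.012,0],[0,-0.012,0],[0,-0.012,0]],"translation":[[15,0,20],[29.6,0.3,50],[29.6,0.3,75],[29.6,0.3,95],[29.6,0.3,110]],"hand":[1,1,1,1,1]}' && python3 -m jog '{"delta_rot":[[0,0,0],[0,0,0],[0,0,0]],"translation":[[0,0,0],[0,0,0],[0,0,0]],"hand":[1,1,1]}'; python3 -c "
from look import *
to([503.6,35.8,90],82,45)"
```

```text
t: 22.7
ee_pos: [508.2, 64.1, 121.1]
orientation: [1.9, 1.647, -0.785]
ft_force: [0.5, 0.3, 0.9]
width: 88.0
t: 23.0
ee_pos: [509.5, 66.4, 122.0]
orientation: [1.898, 1.647, -0.783]
ft_force: [-0.5, 0.6, 0.3]
width: 87.7
translation [ 0.6 -1.7 63.7] delta_rot [ 0.002 -0.    -0.002] | pinch at [511.3  79.7 135.5] q [ 0.46  0.66  1.76 -0.65  1.3   0.97] w 87.7 F [-0.5  0.6  0.3]
```

```bash
python3 -m jog '{"delta_rot":[[0,0,0],[0,0,0],[0,0,0],[0,0,0],[0,0,0]],"translation":[[0.6,-1.7,15],[0.6,-1.7,35],[0.6,-1.7,50],[0.6,-1.7,59],[0.6,-1.7,63]],"hand":[1,1,1,1,1]}' && python3 -m jog '{"delta_rot":[[0,0,0],[0,0,0]],"translation":[[0,0,0],[0,0,0]],"hand":[1,1]}'; python3 -c "
from look import *
to([503.6,35.8,90],82,45)"
```

```text
t: 23.5
ee_pos: [500.3, 21.5, 75.4]
orientation: [1.896, 1.648, -0.788]
ft_force: [0.2, -0.0, 0.6]
width: 87.7
t: 23.7
ee_pos: [501.3, 22.6, 76.4]
orientation: [1.896, 1.648, -0.785]
ft_force: [0.1, 0.6, 0.3]
width: 87.6
translation [-0.2  0.5 -0.1] delta_rot [ 0.001  0.001 -0.001] | pinch at [503.1  35.9  89.8] q [ 0.4   0.72  1.82 -0.71  1.19  1.02] w 87.6 F [0.1 0.6 0.3]
```

```bash
python3 -m jog '{"delta_rot":[[0,0,0],[0,0,0],[0,0,0],[0,0,0],[0,0,0]],"translation":[[0,0,0],[0,0,0],[0,0,0],[0,0,0],[0,0,0]],"hand":[0.5,0.36,0.31,0.25,0.1]}' && python3 -m jog '{"delta_rot":[[0,0,0],[0,0,0],[0,0,0],[0,0,0]],"translation":[[0,0,0],[0,0,0],[0,0,0],[0,0,0]],"hand":[-0.5,-1,-1,-1]}' && python3 -m jog '{"delta_rot":[[0,0,0],[0,0,0],[0,0,0],[0,0,0],[0,0,0]],"translation":[[-2,0,-2],[-12,0,-12],[-30,0,-30],[-50,0,-50],[-65,0,-65]],"hand":[-1,-1,-1,-1,-1]}' && python3 -m jog '{"delta_rot":[[0,0,0],[0,0.05,0],[0,0.13,0],[0,0.22,0],[0,0.33,0]],"translation":[[0,0,0],[0,0,0],[0,0,0],[0,0,0],[0,0,0]],"hand":[-1,-1,-1,-1,-1]}'
```

```text
t: 24.2
ee_pos: [501.1, 22.5, 76.3]
orientation: [1.896, 1.648, -0.786]
ft_force: [1.1, -0.1, -0.5]
width: 56.1
t: 24.6
ee_pos: [501.1, 22.4, 76.3]
orientation: [1.896, 1.648, -0.786]
ft_force: [1.2, 1.0, 1.2]
width: 56.1
t: 25.1
ee_pos: [500.7, 22.5, 170.0]
orientation: [1.897, 1.648, -0.786]
ft_force: [0.6, -1.3, -4.3]
width: 56.2
t: 25.6
ee_pos: [500.1, 22.9, 167.1]
orientation: [2.115, 1.84, -0.489]
ft_force: [0.2, -0.5, -4.8]
width: 56.0
```

```bash
python3 -m jog '{"delta_rot":[[0,0.11,0],[0,0.22,0],[0,0.33,0],[0,0.44,0],[0,0.55,0]],"translation":[[0,0,0],[0,0,0],[0,0,0],[0,0,0],[0,0,0]],"hand":[-1,-1,-1,-1,-1]}' && python3 -m jog '{"delta_rot":[[0,0.11,0],[0,0.22,0],[0,0.33,0],[0,0.44,0],[0,0.52,0]],"translation":[[0,0,0],[0,0,0],[0,0,0],[0,0,0],[0,0,0]],"hand":[-1,-1,-1,-1,-1]}' && python3 -m jog '{"delta_rot":[[0,0.08,0],[0,0.14,0],[0,0.17,0],[0,0.17,0],[0,0.17,0]],"translation":[[0,0,0],[0,0,0],[0,0,0],[0,0,0],[0,0,0]],"hand":[-1,-1,-1,-1,-1]}'; python3 -c "
from look import *
to([514.3,-312.4,160],99.5,-45)
for s in (.25,.5,.75,1):
    x=82+17.5*s; p=[500+14*s,10-322*s,180-20*s];R=tool(x,-45);q,c=ik(np.array(p)+19*R.apply([0,0,1]),R,np.array([-.5,.6,1.8,.7,1.2,-.9]));print(q.round(2),round(c,5))"
```

```text
t: 26.1
ee_pos: [500.0, 22.4, 167.7]
orientation: [-2.322, -2.018, -0.113]
ft_force: [-0.4, 0.8, -4.8]
width: 55.9
t: 26.6
ee_pos: [499.9, 21.9, 167.3]
orientation: [-2.012, -1.747, -0.64]
ft_force: [0.1, -1.3, -3.8]
width: 56.2
t: 27.1
ee_pos: [500.5, 22.5, 167.7]
orientation: [-1.9, -1.652, -0.783]
ft_force: [0.2, 0.0, -4.1]
width: 56.1
translation [-239.9   56.1 -208.2] delta_rot [ 0.216  0.004 -0.216] | pinch at [498.7   9.3 181.2] q [-0.41  0.48  1.97  0.85  1.13 -0.83] w 56.1 F [ 0.2  0.  -4.1]
[-0.45  0.49  1.89  0.77  1.23 -0.83] 0.0
[-0.56  0.56  1.78  0.65  1.35 -0.91] 0.0
[-0.65  0.63  1.65  0.55  1.47 -0.98] 0.0
[-0.73  0.71  1.5   0.46  1.59 -1.04] 0.0
```

```bash
python3 -m jog '{"delta_rot":[[0.015,0,-0.015],[0.04,0,-0.04],[0.07,0,-0.07],[0.1,0,-0.1],[0.127,0.002,-0.127]],"translation":[[-15,3.5,-13],[-45,10.5,-39],[-77,18,-67],[-109,25.5,-95],[-141,33,-122]],"hand":[-1,-1,-1,-1,-1]}'; python3 -c "
from look import *
to([514.3,-312.4,160],99.5,-45)"
```

```text
t: 27.6
ee_pos: [508.0, -167.7, 155.6]
orientation: [-1.719, -1.795, -0.71]
ft_force: [0.5, -0.4, -3.5]
width: 55.9
translation [-99.6  -1.5 -86.3] delta_rot [ 0.088  0.003 -0.086] | pinch at [ 508.6 -181.1  169.1] q [-0.66  0.65  1.66  0.58  1.42 -0.97] w 55.9 F [ 0.5 -0.4 -3.5]
```

```bash
python3 -m jog '{"delta_rot":[[0.02,0,-0.02],[0.05,0,-0.05],[0.08,0,-0.08],[0.088,0.003,-0.086],[0.088,0.003,-0.086]],"translation":[[-28,0,-24],[-56,-1,-48],[-80,-1,-70],[-95,-1.5,-82],[-99.6,-1.5,-86.3]],"hand":[-1,-1,-1,-1,-1]}' && python3 -m jog '{"delta_rot":[[0,0,0],[0,0,0],[0,0,0]],"translation":[[0,0,0],[0,0,0],[0,0,0]],"hand":[-1,-1,-1]}'; python3 -c "
from look import *
to([514.3,-312.4,68],99.5,-45)
snap('wrist','w10.png');snap('scene','s10.png');snap('top','t10.png')"
```

```text
t: 28.1
ee_pos: [512.0, -299.2, 145.5]
orientation: [-1.594, -1.877, -0.66]
ft_force: [0.2, 0.1, -4.4]
width: 56.3
t: 28.4
ee_pos: [511.4, -296.4, 146.2]
orientation: [-1.591, -1.875, -0.661]
ft_force: [1.2, -0.2, -4.1]
width: 56.3
translation [-66.9   0.3  62.6] delta_rot [ 0.001 -0.003 -0.002] | pinch at [ 513.6 -309.7  159.6] q [-0.77  0.79  1.4   0.44  1.63 -1.06] w 56.3 F [ 1.2 -0.2 -4.1]
```

```bash
python3 -m jog '{"delta_rot":[[0,-0.003,-0.002],[0,-0.003,-0.002],[0,-0.003,-0.002],[0,-0.003,-0.002],[0,-0.003,-0.002]],"translation":[[-12,0,10],[-32,0,28],[-50,0,46],[-62,0,57],[-67,0,62.6]],"hand":[-1,-1,-1,-1,-1]}' && python3 -m jog '{"delta_rot":[[0,0,0],[0,0,0],[0,0,0]],"translation":[[-1,0,1],[-2,0,2],[-2,0,2]],"hand":[-1,-1,-1]}'; python3 -c "
from look import *
to([514.3,-312.4,62],99.5,-45)"
```

```text
t: 29.05
ee_pos: [511.0, -299.9, 51.9]
orientation: [-1.591, -1.876, -0.66]
ft_force: [0.3, -0.6, -4.4]
width: 56.1
t: 29.35
ee_pos: [512.3, -301.0, 52.1]
orientation: [-1.593, -1.881, -0.66]
ft_force: [0.6, 0.6, -3.4]
width: 56.0
translation [-1.2  0.1  3.8] delta_rot [0.002 0.002 0.   ] | pinch at [ 514.4 -314.2   65.6] q [-0.77  0.92  1.39  0.43  1.51 -1.12] w 56.0 F [ 0.6  0.6 -3.4]
```

```bash
python3 -m jog '{"delta_rot":[[0,0,0],[0,0,0],[0,0,0]],"translation":[[-0.7,0,0.7],[-1.2,0,1.2],[-1.2,0,1.2]],"hand":[-1,-1,-1]}'; python3 -m jog '{"delta_rot":[[0,0,0],[0,0,0],[0,0,0]],"translation":[[-0.5,0,0.5],[-0.8,0,0.8],[-0.8,0,0.8]],"hand":[-1,-1,-1]}'
```

```text
t: 29.65
ee_pos: [511.9, -300.7, 49.9]
orientation: [-1.593, -1.88, -0.66]
ft_force: [-0.4, -0.1, -3.2]
width: 56.5
t: 29.95
ee_pos: [511.9, -300.6, 48.6]
orientation: [-1.592, -1.879, -0.66]
ft_force: [0.9, 0.1, -4.1]
width: 56.1
```

```bash
python3 -m jog '{"delta_rot":[[0,0,0],[0,0,0],[0,0,0]],"translation":[[-0.5,0,0.5],[-0.7,0,0.7],[-0.7,0,0.7]],"hand":[-1,-1,-1]}'; python3 -m jog '{"delta_rot":[[0,0,0],[0,0,0],[0,0,0]],"translation":[[-0.5,0,0.5],[-0.7,0,0.7],[-0.7,0,0.7]],"hand":[-1,-1,-1]}'
```

```text
t: 30.25
ee_pos: [511.8, -300.6, 48.5]
orientation: [-1.592, -1.879, -0.661]
ft_force: [-1.5, -0.8, 4.8]
width: 56.3
t: 30.55
ee_pos: [511.9, -300.6, 48.4]
orientation: [-1.591, -1.879, -0.662]
ft_force: [-3.4, -0.7, 10.1]
width: 55.9
```

Contact on the glass. I ease off slightly, release, and back out along the tool.

```bash
python3 -m jog '{"delta_rot":[[0,0,0],[0,0,0],[0,0,0]],"translation":[[0.4,0,-0.4],[0.5,0,-0.5],[0.5,0,-0.5]],"hand":[-1,-1,-1]}' && python3 -m jog '{"delta_rot":[[0,0,0],[0,0,0],[0,0,0],[0,0,0],[0,0,0]],"translation":[[0,0,0],[0,0,0],[0,0,0],[0,0,0],[0,0,0]],"hand":[0.29,0.33,0.5,0.8,1]}' && python3 -m jog '{"delta_rot":[[0,0,0],[0,0,0]],"translation":[[0,0,0],[0,0,0]],"hand":[1,1]}';python3 -m jog '{"delta_rot":[[0,0,0],[0,0,0],[0,0,0],[0,0,0],[0,0,0]],"translation":[[0,0,-10],[0,0,-30],[0,0,-60],[0,0,-100],[0,0,-140]],"hand":[1,1,1,1,1]}'; python3 -m jog '{"delta_rot":[[0,0,0],[0,0,0],[0,0,0]],"translation":[[0,0,-30],[0,0,-60],[0,0,-60]],"hand":[1,1,1]}'; python3 -c "
from look import *
c=optics.calibration('wrist')
a=snap('top','t11.png');b=snap('scene','s11.png');w=snap('wrist','w11.png')
v=np.vstack([np.hstack([cv2.resize(a[195:325,340:520],(400,300)),cv2.resize(b[150:240,90:240],(400,300))]),np.hstack([cv2.resize(w,(400,300)),np.zeros((300,400,3),np.uint8)])])
cv2.imwrite('pics/v11.png',v[:,:,::-1])
g=cv2.cvtColor(a,cv2.COLOR_RGB2GRAY)
k=comps(g>130,(395,238,475,285),3)
for q in k:
  r=cv2.minAreaRect(q);p=ray('top',cv2.boxPoints(r),83);e=[p[1]-p[0],p[2]-p[1]];L=max(e,key=np.linalg.norm);print(p.mean(0).round(1),[np.linalg.norm(x).round() for x in e],np.degrees(np.arctan2(L[1],L[0])).round(1))
print(get_obs()['ee_pos'],get_obs()['ft_force'])"
```

```text
t: 30.85
ee_pos: [511.8, -300.6, 48.4]
orientation: [-1.592, -1.879, -0.661]
ft_force: [-3.2, -1.2, 6.7]
width: 56.2
t: 31.35
ee_pos: [511.8, -300.5, 47.1]
orientation: [-1.592, -1.879, -0.66]
ft_force: [-0.4, 0.5, -0.7]
width: 78.2
t: 31.55
ee_pos: [511.8, -300.6, 47.2]
orientation: [-1.592, -1.879, -0.66]
ft_force: [0.6, 0.6, 0.0]
width: 87.8
t: 32.05
ee_pos: [527.9, -399.4, 147.9]
orientation: [-1.592, -1.879, -0.66]
ft_force: [-0.4, -0.3, 0.3]
width: 87.7
t: 32.35
ee_pos: [535.7, -443.7, 192.2]
orientation: [-1.598, -1.885, -0.66]
ft_force: [-0.7, -0.2, 0.4]
width: 88.1
[ 511.5 -294.    83. ] [np.float64(140.0), np.float64(56.0)] -80.5
[ 569.2 -193.7   83. ] [np.float64(16.0), np.float64(2.0)] -91.7
[ 561.6 -370.5   83. ] [np.float64(0.0), np.float64(7.0)] -3.3
[ 534.31864821 -439.10666888  187.66609035] [-0.300442    0.8137209  -1.01850291]
```

View pics/v11.png

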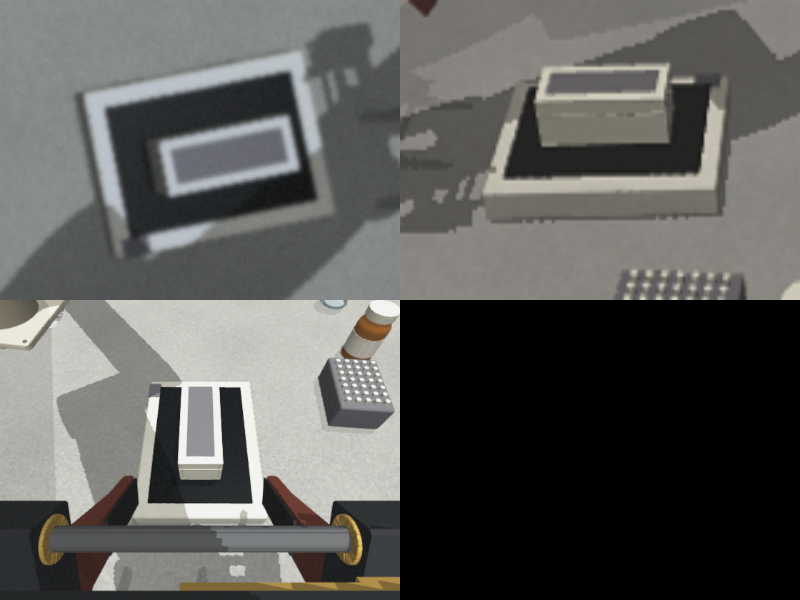

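The holder lies base up on the glass, shut and flat. Its top face measures 140 x 56 mm at (511.5, -294), 80.5° as the glass, and the gripper is clear.

```bash
python3 -c "
from look import *
print(ctrl.close_job())"
```

```text
the job is handed in; nothing more can be done
None
```

The job is handed in at about 32 s of the 72 s allowed. The shut holder, with the tube inside, lies lid-down on the scanner's glass. No verdict was reported.

**What I did:**
- Moved the larger tube from the rest into the holder's trough and let go of it.
- Pushed the lid over and pressed it shut with about 20 N, the holder standing on its base.
- Turned the holder in two grasps, each with the tool tilted 45°. The first stood it on end; the second, from the base side, laid it lid-down on the glass.

**Last checks:**
- The top picture puts the holder's centre at (511.5, -294.0) mm, against a glass middle of (510.9, -292.7). Its length lies at -80.5°, the same as the glass.
- All three cameras show it flat with the lid seam closed, the gripper open and well clear, and no force on the wrist beyond noise.
- No check failed or disagreed, apart from 2–3 mm between separate measurements of the holder's starting position, about what the calibration allows.
- I could not see the tube once the holder was base up. I last saw it lying centred in the trough before the lid was closed. I inferred that it is still inside because the lid stayed shut through both turns.

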